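# Fold open the bifold door of the multimeter's test bay

### The arm

A 7-joint arm with a two-finger parallel gripper is mounted at the origin on the work surface. World frame = base frame: x ahead of the robot, y to its left, z up, the work surface at z = 0. Lengths are in m, angles in rad, forces in N, time in s.
With the tool pointing down it reaches from about 0.4 to 0.875 m from the base axis. Payload 6.5 kg.
Tool frame: the origin (TCP) lies at the very end of the fingers, on their centre line; the grasp point (between the pads) lies 19 mm behind it; z points along the fingers, y is the line along which they close (so a half turn about z gives the same grasp; the last joint's range is limited). The gripper opens to 85 mm and grips with 20 to 120 N. Pads are 22 mm wide; open, the fingers measure 114 mm over their backs; the gripper's body (76 mm by 85 mm) begins 54 mm behind the grasp point. The pads swing forward as they close: fully open they stand 13 mm farther back than shut.
Start: joints at [1.173, 0.536, -0.004, 1.538, 0.003, 1.067, -0.071], TCP at [0.212, -0.615, 0.231] pointing down, gripper open.
Joint ranges: [-2.7, 2.7], [-0.37, 2.16], [-1.27, 1.26], [0.24, 2.4], [-1.31, 4.45], [0.19, 1.91], [-2.76, 2.76]. Speed limits (rad/s): [2.39, 2.39, 3.14, 3.14, 3.14, 3.14, 3.14].

### API

Orientations are given as a unit quaternion [x, y, z, w].
In Python, from plant import r gives the robot as it stands.
- The arm moves only by the tool send_path, called after ">>>" by a JSON object that holds its "op" and its "data", one argument or row to a line. Schema: {"type":"object","properties":{"rows":{"type":"array","items":{"type":"object","properties":{"dx":{"type":"number"},"dy":{"type":"number"},"dz":{"type":"number"},"drx":{"type":"number"},"dry":{"type":"number"},"drz":{"type":"number"}},"additionalProperties":false},"minItems":1,"maxItems":10},"finger_gap":{"type":"number"},"squeeze":{"type":"number"},"only":{"type":"string"},"quiet":{"type":"boolean"},"lines":{"type":"string"}},"required":["rows"],"additionalProperties":false}. rows is a list of rows, 1 to 10 of them, each an object with the fields dx, dy, dz (the shift in units of 5 mm), drx, dry, drz (a rotation vector in units of 0.2 rad); a field left out counts as zero; each row is the pose to reach, as a shift and turn from the pose commanded when the call began, along the tool's axes at that moment; what a row does not reach only later rows make up. A row lasts 1/8 s, in which the tool goes at most 0.0625 m and 0.188 rad, less where a joint would pass 70% of its speed; a pose out of reach is approached as far as the arm can. finger_gap is the opening from 0.0 (shut) to 1.0 (fully open), set as the call begins (left out keeps the last). The fingers move at their own pace and stop on an object; squeeze is the grip in N (left out, the last holds). Time passes only in rows, so rows that do not move let the fingers close. The tool returns the time, the measured TCP pose, the force, the opening and the grip force at its end. only (a regular expression) keeps the lines of the reply that match it, lines (a string "A,B") keeps lines A to B, and quiet returns only ok. Input that does not fit is refused with a message, and nothing moves.
- r.sense(): the state, without advancing time (a new reading comes with each control period).
- r.camera(name): name is "scene" or "top" or "wrist"; returns a dict with "image" (420x560x3 uint8, red, green, blue), "mtx" (3x3 intrinsics, pixels), "distortion" ([k1, k2, p1, p2, k3] as OpenCV has them; the pictures are not rectified), "origin" and "attitude" of the camera in the world; the wrist camera has in their place "hand_eye" (4x4, takes a point from camera to tool coordinates, whose origin is the TCP and whose axes are the flange's). Camera axes: x right, y down, z forward; pixel columns grow to the right and rows downward; lengths in m; the calibration is good to about 2 mm. A picture is of the moment at which its call begins: read the wrist's pose just before it. There is no depth.
- r.finish_job(): hands the job in; it is judged then, once.
The state is a dict: "time_s": time; "qpos": joint angles; "qvel": joint speeds; "effort": joint torques, N m; "position": TCP position; "orientation": TCP orientation; "ft_force": force on the tool from outside, world axes, zero at the start; "wrist_torque": the same for the moment, N m; "width": opening from 0.0 (shut) to 1.0 (fully open); "finger_force": force on a finger pad.
Only numpy, scipy, OpenCV 4.12 (cv2) and the standard library are available. Lean on these libraries where they do the work, as an engineer would, in place of code of your own. Each camera call takes 0.05 s, during which the arm holds its last target. There are 200 camera calls.

### The job

Two low, open-topped test bays stand on the electronics bench, each with a partly folded two-leaf bifold door across its front, on the robot's side. Open the bay that holds the handheld multimeter: push its door by the upright post at the fold so that both leaves collapse fully along the floor track against the jamb, and let go with the door staying folded. Leave the other bay's door as it is.

Things in the scene. Friction and masses are not known exactly. Their poses are not given: they have to be found in the camera images.
- meter_door (a joint): bifold door of the bay holding the multimeter (orange, 160x78x34 mm, flat inside). Two white leaves, 110 mm from hinge axis to hinge axis, 10 thick, tops at z 150 mm. Value: rad between first leaf (jamb to fold) and track: 0 shut flat, 1.4 stop, folded; starts 0.35 to 0.65. The second leaf follows, its far end in the track. Hinges slightly stiff (0.06 N m), the door stays where left
- meter_post (a point): top centre of the upright round steel post at that door's fold hinge: 14 mm diameter, top at z 195, so 45 mm free above the leaves. Apart from the two doors' posts nothing on either bay is above z 150. At door angle q the post stands 110*sin(q) mm out of the bay (towards the robot) from the track line and 110*cos(q) mm along it from the jamb axis
- meter_jamb (a point): point on that door's jamb hinge axis, z 148, fixed, at the +y (left) end of the straight floor track. Axes are the bay's: x from the front into the bay, y along the track from the free end to the jamb, z up. The bay is 250 mm wide, 200 deep, open-topped with 140 mm side walls and a 60 mm back
- spool_post (a point): top centre of the same kind of post on the other bay's door, which must stay as it is (post within 15 mm of its start). That bay has the same size but is mirrored, its jamb at the -y (right) end; it holds a steel solder spool and a small amber jar

How it is judged:
At the end, for the whole second after the job is handed in: The multimeter bay's door is folded to more than 1.2 rad (stop at 1.4) and at rest; the post of the other bay's door is within 15 mm of where it started (value of joint meter_door above 1.2 rad and velocity of joint meter_door between -0.05 and 0.05 rad/s and distance of spool_post from where it was at the start of the episode below 0.015 m); the robot touches nothing.
It fails at once if the other bay's door is moved (its post more than 15 mm from its start) (distance of spool_post from where it was at the start of the episode above 0.015 m).
It also fails if it takes over 32 s, if anything falls off the work surface, if the arm or the gripper's body presses on something with over 40 N, if the wrist force passes 120 N, or if a joint passes its speed limit or range.

## Working session

There is one attempt and no reset: what is moved stays moved. The work goes in short steps, Python scripts to look and compute and a tool call to move; the robot and the scene stay as the last step left them, time stands still between calls to the robot, and variables do not carry over. Pictures are saved under pics/ and viewed, at most 10 in all, crops included, and the job is handed in when it is done.

```bash
ls; mkdir -p pics
```

Run:
```python
from plant import r
import cv2
s=r.sense();print(s["time_s"],s["position"],s["orientation"])
for n in("scene","top"):
    c=r.camera(n);cv2.imwrite(f"pics/{n}0.png",c["image"][:,:,::-1]);print(n,c["mtx"],c["distortion"],c["origin"],c["attitude"])
```

```text
pics
plant.py
0.0 [ 0.2115338  -0.61395087  0.23040739] [ 9.86263657e-01  1.65176417e-01 -1.92110175e-04 -8.44330924e-04]
scene [[471.90045182   0.         272.38699285]
 [  0.         471.90045182 207.39944471]
 [  0.           0.           1.        ]] [-0.0337729  0.         0.         0.         0.       ] [ 1.32414535 -0.1764981   0.66941227] [ 0.70346134  0.53493578 -0.27436228 -0.37909258]
top [[453.85917276   0.         281.09685116]
 [  0.         453.85917276 207.95602634]
 [  0.           0.           1.        ]] [0.03217037 0.         0.         0.         0.        ] [0.41481488 0.03213793 0.96621413] [-0.69847071  0.71053565 -0.06242844  0.05814162]
```

View pics/scene0.png

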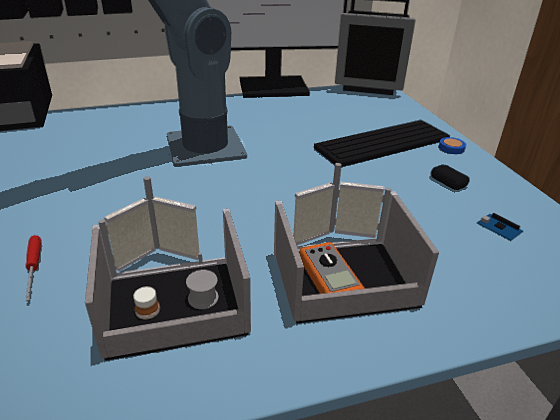

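View pics/top0.png

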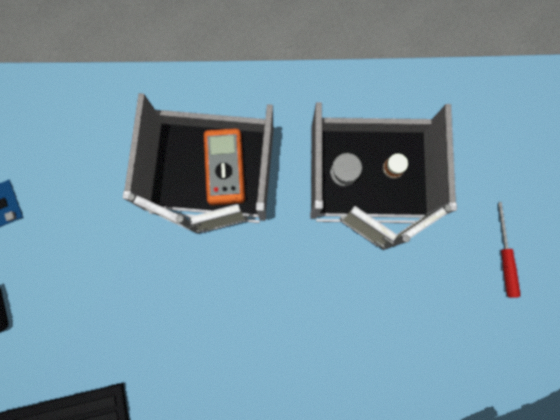

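The scene view shows the multimeter bay on the right, with its post top near (338,167), and the spool bay's post top near (148,181). In the top view the meter bay is on the left, with its jamb near (130,195) and its fold near (192,224). I need a zoom for exact pixels.

Run:
```python
import cv2,numpy as np
t=cv2.imread("pics/top0.png");s=cv2.imread("pics/scene0.png")
a=cv2.resize(t[180:260,110:280],None,fx=4.7,fy=4.7,interpolation=cv2.INTER_CUBIC)[:, :799]
b=cv2.resize(s[150:250,270:400],None,fx=2.2,fy=2.2,interpolation=cv2.INTER_CUBIC)
o=np.zeros((600,800,3),np.uint8);o[:a.shape[0],:a.shape[1]]=a;o[378:598,:b.shape[1]]=b
c=cv2.resize(t[180:260,300:470],None,fx=2.7,fy=2.7,interpolation=cv2.INTER_CUBIC);o[378:378+c.shape[0],300:300+c.shape[1]]=c
cv2.imwrite("pics/z.png",o)
```

```text
(no output)
```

View pics/z.png

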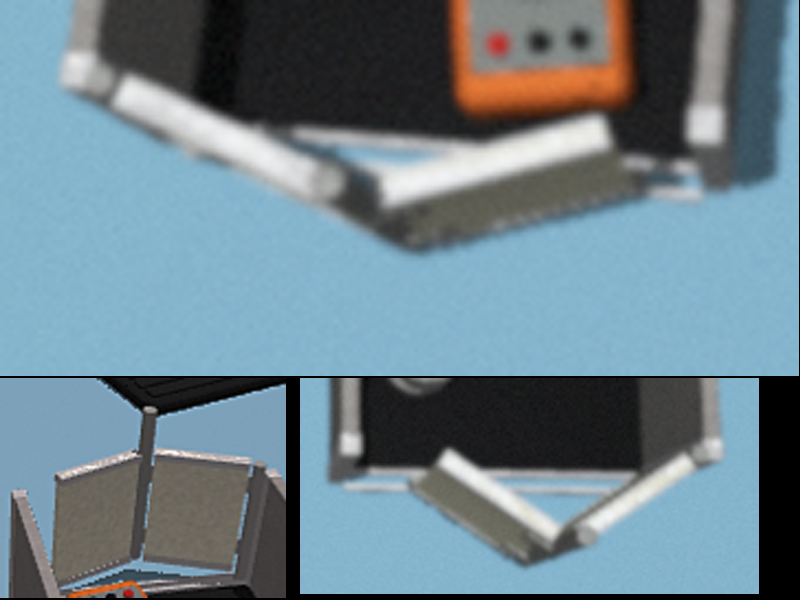

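The zoom puts the meter post top at about (179.1,218.3) in the top view and (338.2,165) in the scene view. The jamb axis is at (130.9,197) and the right wall's front end at (260,206.5). The spool post top is at (406.3,238).

Create h.py:
```python
import numpy as np,cv2
from scipy.spatial.transform import Rotation as R
from plant import r
def ray(c,uv):
    p=cv2.undistortPoints(np.array([[uv]],float),c["mtx"],np.array(c["distortion"]))[0,0]
    return np.array(c["origin"]),R.from_quat(c["attitude"]).apply([p[0],p[1],1])
def cast(c,uv,z):
    o,d=ray(c,uv);return o+d*(z-o[2])/d[2]
```

Run:
```python
from h import *
t=r.camera("top");s=r.camera("scene")
P=cast(t,(179.1,218.3),.195);print("post",P,cast(s,(338.2,165),.195))
J=cast(t,(130.9,197),.148);W=cast(t,(260.2,206.5),.14);W0=cast(t,(127,195),.145)
print("jamb",J,"wall",W,W0);print("spool",cast(t,(406.3,238.1),.195), cast(t,(452,206.7),.148))
print("dist",np.linalg.norm((P-J)[:2]))
# back-wall corners top z .06 direction
B=cast(t,(162,112),.06),cast(t,(265,120),.06);print(B)
d=B[1]-B[0];print("back dir",np.arctan2(d[0],-d[1]))
d=W-W0;print("front dir",np.arctan2(d[0],-d[1]))
d=P-J;print("leaf dir",np.arctan2(d[0],-d[1]))
q=r.sense();print(R.from_quat(q["orientation"]).as_matrix())
```

```text
post [0.53267084 0.20128635 0.195     ] [0.53966443 0.20165038 0.195     ]
jamb [0.58073605 0.30005139 0.148     ] wall [0.56058086 0.0644147  0.14      ] [0.58520191 0.30827156 0.145     ]
spool [ 0.49208725 -0.18596272  0.195     ] [ 0.55293501 -0.28602456  0.148     ]
dist 0.10983988153190176
(array([0.77886309, 0.2708333 , 0.06      ]), array([0.7583524 , 0.05566237, 0.06      ]))
back dir -0.0950356489453766
front dir -0.10062419985928302
leaf dir -0.4529205466924427
[[ 9.45424456e-01  3.25841085e-01 -4.29375103e-04]
 [ 3.25841352e-01 -9.45424008e-01  9.26555219e-04]
 [-1.04031773e-04 -1.01589613e-03 -9.99999479e-01]]
```

The manual's scale: shifts go in units of 5 mm and turns go in units of 0.2 rad. Converting my numbers, -0.42 m is -84, 0.4 m is 80, -0.241 rad is -1.205.

>>> {"op": "send_path", "data": {
  "rows": [
    {"dx":8, "dy":-9.4, "drz":-0.1},
    {"dx":16, "dy":-18.6, "drz":-0.25},
    {"dx":24, "dy":-28, "drz":-0.5},
    {"dx":32, "dy":-37.4, "drz":-0.75},
    {"dx":40, "dy":-46.8, "drz":-1},
    {"dx":48, "dy":-56.2, "drz":-1.205},
    {"dx":56, "dy":-65.4, "drz":-1.205},
    {"dx":64, "dy":-74.8, "drz":-1.205},
    {"dx":72, "dy":-84, "drz":-1.205},
    {"dx":80, "dy":-93.6, "drz":-1.205}
  ],
  "finger_gap": 0.5
}}

```text
time_s: 1.45
position: [0.438, -0.0401, 0.2315]
orientation: [0.959, 0.282, 0.0, 0.0]
ft_force: [1.9, -0.1, 0.1]
width: 0.497
finger_force: 0.0
```

Run:
```python
from h import *
q=r.sense();A=R.from_quat(q["orientation"]);print(q["qpos"],q["position"])
print(A.inv().apply(np.array([.533,.201,.225])-q["position"]),A.as_matrix()[:,1])
```

```text
[ 0.35690775  0.20304761 -0.41202316  2.04797394  0.10309512  0.90896155
 -1.10954341] [ 0.43799513 -0.04012123  0.23152969]
[ 0.21043797 -0.15126629  0.00651038] [ 5.41517005e-01 -8.40689453e-01  7.59851655e-04]
```

>>> {"op": "send_path", "data": {
  "rows": [
    {"dx":10, "dy":-7},
    {"dx":20, "dy":-14},
    {"dx":30, "dy":-21.4},
    {"dx":36, "dy":-26},
    {"dx":41, "dy":-29.6},
    {"dx":41, "dy":-29.6},
    {"dx":41, "dy":-29.6}
  ]
}}

```text
time_s: 2.33
position: [0.5292, 0.1927, 0.2309]
orientation: [0.959, 0.282, -0.001, 0.0]
ft_force: [0.3, -0.7, -0.9]
width: 0.5
finger_force: 0.0
```

Run:
```python
from h import *
q=r.sense();A=R.from_quat(q["orientation"]);print(q["qpos"])
print(A.inv().apply(np.array([.533,.201,.225])-q["position"]))
c=r.camera("wrist");H=np.array(c["hand_eye"]);T=np.eye(4);T[:3,:3]=A.as_matrix();T[:3,3]=q["position"]
C=np.linalg.inv(T@H)
for p in([.533,.201,.195],[.533,.201,.150],[.581,.300,.148]):
    print(cv2.projectPoints(np.array([p]),C[:3,:3],C[:3,3],c["mtx"],np.array(c["distortion"]))[0].ravel())
cv2.imwrite("pics/w1.png",c["image"][:,:,::-1])
```

```text
[-0.05849454  0.43430847 -0.48416211  1.75020431  0.23328106  1.0154044
 -1.6271756 ]
[ 0.00767813 -0.00498438  0.0059362 ]
[267.10297074 222.9207055 ]
[268.95743137 203.55811783]
[188.4840187  77.6288109]
```

View pics/w1.png

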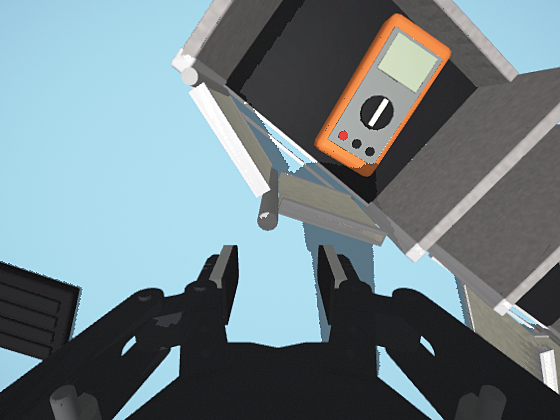

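The post top appears at about (267,222) and the jamb at about (190,76). Both match the projection within 2 px, so I can centre and descend.

Converted, 0.07 m is 14, -0.005 m is -1.

>>> {"op": "send_path", "data": {
  "rows": [
    {"dx":1.6, "dy":-1},
    {"dx":1.6, "dy":-1, "dz":4},
    {"dx":1.6, "dy":-1, "dz":8},
    {"dx":1.6, "dy":-1, "dz":11},
    {"dx":1.6, "dy":-1, "dz":14},
    {"dx":1.6, "dy":-1, "dz":14}
  ]
}}

```text
time_s: 3.12
position: [0.5329, 0.2019, 0.1602]
orientation: [0.959, 0.282, -0.001, 0.0]
ft_force: [-0.0, -0.7, -0.3]
width: 0.5
finger_force: 0.0
```

Run:
```python
from h import *
q=r.sense();A=R.from_quat(q["orientation"]);J=np.array([.581,.3]);u=np.array([-.098,-.995]);n=np.array([-.995,.098])
for a in np.arange(.355,1.5,.12).tolist()+[1.4]:
    p=J+.11*(np.cos(a)*u+np.sin(a)*n)-.0+0
    print(round(a,2),A.inv().apply(np.r_[p,.16]-q["position"]).round(4))
```

```text
0.35 [-0.0005  0.0006  0.0002]
0.47 [-0.0066 -0.011   0.0002]
0.59 [-0.0113 -0.0234  0.0003]
0.71 [-0.0145 -0.0362  0.0003]
0.83 [-0.0162 -0.0492  0.0003]
0.95 [-0.0162 -0.0624  0.0003]
1.07 [-0.0147 -0.0755  0.0003]
1.19 [-0.0117 -0.0884  0.0003]
1.31 [-0.0071 -0.1007  0.0003]
1.44 [-0.001  -0.1125  0.0003]
1.4 [-0.0029 -0.1091  0.0003]
```

>>> {"op": "send_path", "data": {
  "rows": [
    {"dx":-0.4, "dy":-2.4},
    {"dx":-1.4, "dy":-5},
    {"dx":-2.3, "dy":-7.4},
    {"dx":-2.9, "dy":-10},
    {"dx":-3.2, "dy":-12.6},
    {"dx":-3.2, "dy":-15.2},
    {"dx":-2.9, "dy":-18},
    {"dx":-2.9, "dy":-18}
  ]
}}

```text
time_s: 4.12
position: [0.4719, 0.2722, 0.1615]
orientation: [0.959, 0.284, 0.0, -0.001]
ft_force: [-0.0, -0.0, -0.8]
width: 0.499
finger_force: 0.0
```

Run:
```python
from h import *
t=r.camera("top");cv2.imwrite("pics/t2.png",t["image"][150:290,80:300,::-1].repeat(3,0).repeat(3,1))
```

```text
(no output)
```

View pics/t2.png

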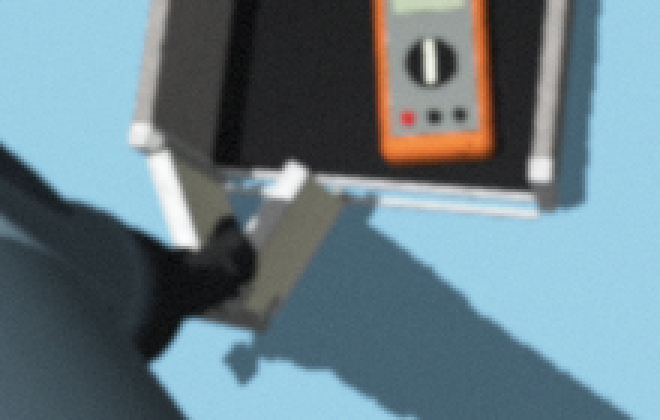

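The door is following: the first leaf is now at roughly 1.1 rad, with the fingers around the post. I'll go on to the stop.

Converted, 0.0115 m is 2.3, 0.003 m is 0.6.

>>> {"op": "send_path", "data": {
  "rows": [
    {"dx":0.6, "dy":-2.4},
    {"dx":1.4, "dy":-4.6},
    {"dx":2, "dy":-6},
    {"dx":2.3, "dy":-6.8},
    {"dx":2.3, "dy":-6.8}
  ]
}}

```text
time_s: 4.8
position: [0.4637, 0.3054, 0.1613]
orientation: [0.959, 0.283, 0.0, -0.0]
ft_force: [0.1, 0.5, -0.1]
width: 0.497
finger_force: 0.0
```

Converted, -0.006 m is -1.2, -0.003 m is -0.6.

>>> {"op": "send_path", "data": {
  "rows": [
    {"dy":-0.6},
    {"dx":0.2, "dy":-1.2},
    {"dx":0.2, "dy":-1.2}
  ]
}}

```text
time_s: 5.18
position: [0.4629, 0.3064, 0.1611]
orientation: [0.96, 0.281, -0.0, 0.003]
ft_force: [3.6, -9.0, 2.7]
width: 0.498
finger_force: 4.4
```

Run:
```python
from h import *
q=r.sense();A=R.from_quat(q["orientation"])
c=r.camera("wrist");cv2.imwrite("pics/w3.png",c["image"][:,:,::-1])
H=np.array(c["hand_eye"]);T=np.eye(4);T[:3,:3]=A.as_matrix();T[:3,3]=q["position"];C=np.linalg.inv(T@H)
J=np.array([.581,.3]);u=np.array([-.098,-.995]);n=np.array([-.995,.098])
for a in(1.1,1.2,1.3,1.4):
    p=np.r_[J+.11*(np.cos(a)*u+np.sin(a)*n),.195]
    print(a,cv2.projectPoints(p[None],C[:3,:3],C[:3,3],c["mtx"],np.array(c["distortion"]))[0].ravel())
```

```text
1.1 [380.39775427 318.00944554]
1.2 [357.13182409 313.0982075 ]
1.3 [334.36805197 306.04747965]
1.4 [312.20291864 296.81903474]
```

View pics/w3.png

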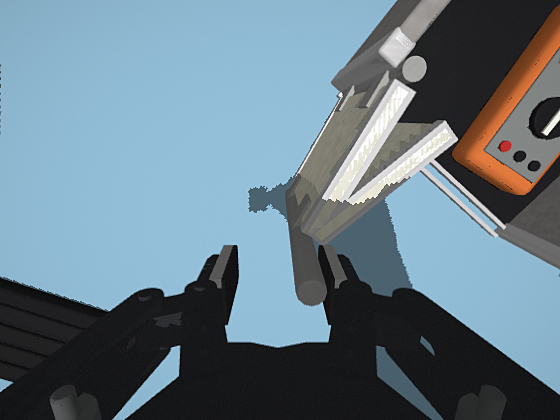

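The post top is at about (312,293), which is where q = 1.4 projects, and the 10 N contact confirms it is at the stop. I'll centre the fingers off the post and then rise.

>>> {"op": "send_path", "data": {
  "rows": [
    {"dy":2},
    {"dy":3.6},
    {"dy":3.6},
    {"dy":3.6, "dz":-6},
    {"dy":3.6, "dz":-14},
    {"dy":3.6, "dz":-22},
    {"dy":3.6, "dz":-22},
    {"dy":3.6, "dz":-22}
  ]
}}

```text
time_s: 6.22
position: [0.4707, 0.2953, 0.2707]
orientation: [0.959, 0.283, -0.0, 0.0]
ft_force: [-0.4, -0.4, -0.1]
width: 0.499
finger_force: 0.0
```

Run:
```python
from h import *
q=r.sense();A=R.from_quat(q["orientation"])
c=r.camera("wrist");cv2.imwrite("pics/w4.png",c["image"][:,:,::-1])
H=np.array(c["hand_eye"]);T=np.eye(4);T[:3,:3]=A.as_matrix();T[:3,3]=q["position"];C=np.linalg.inv(T@H)
J=np.array([.581,.3]);u=np.array([-.098,-.995]);n=np.array([-.995,.098])
for a in(1.1,1.2,1.3,1.4):
    p=np.r_[J+.11*(np.cos(a)*u+np.sin(a)*n),.195]
    print(a,cv2.projectPoints(p[None],C[:3,:3],C[:3,3],c["mtx"],np.array(c["distortion"]))[0].ravel())
```

```text
1.1 [317.3126192  229.42258222]
1.2 [304.21546781 226.26337353]
1.3 [291.44723565 221.84735052]
1.4 [279.09462373 216.18450581]
```

View pics/w4.png

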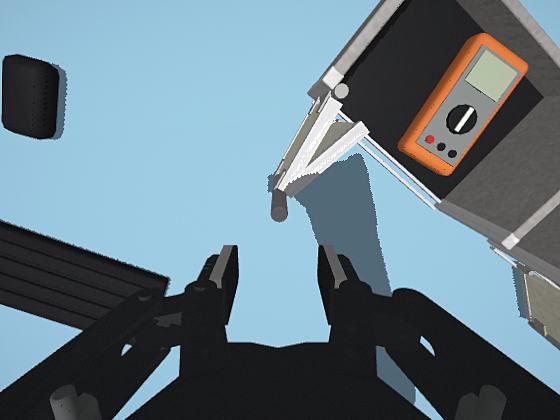

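The post top is at about (279,214), so the door stayed at roughly 1.4 rad. The gripper is clear above it.

```bash
python3 -c "
from plant import r
print(r.finish_job())"
```

```text
the job is handed in; nothing more can be done
None
```

The multimeter bay's door is folded to its stop (about 1.4 rad) and stayed there after release; the robot went nowhere near the other bay's door, and the job was handed in at about 6.3 s with no verdict shown.

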